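# Touch off a bearing clamp with three gauges

### The job

Locate the bearing clamp on the fixture plate before it is worked on: slide each of the three blue touch-off gauges along its rail by its black knob until its red sprung tip touches the clamp and is lightly pressed in, about half-way of its 5 mm and never bottomed hard, and leave all three touching like that. Go by feel and be gentle: the clamp must stay where it stands and the robot must not touch it. Leave the nut, spray can and screwdriver where they are.

Things in the scene. Friction and masses are not known exactly. Their poses are not given: they have to be found in the camera images.
- fixture: T-shaped steel fixture plate, 230 x 168 mm over all, 12 mm thick, fixed to the bench. Origin: on the bench, under the middle of the place where the clamp stands; its x axis runs along the 230 mm bar, away from the robot, y to the left, z up. On it the bearing clamp stands free, and three rails carry the three touch-off gauges.
- bearing_clamp: brown cast split bearing clamp, 2 kg, standing loose on the plate: upright barrel 68 mm in diameter and height, with two flat ears; origin: centre of its underside. Its y axis runs through the ears (112 mm end to end), nearly along the plate's x axis; ear faces lie 19 mm off that axis. Gauges 1 and 2 point at an ear face each, gauge 3 at the far ear's end. About 6 N sideways may shift it.
- gauge_1: touch-off gauge 1, right (-y) edge of the plate, the nearer of two, slides to +y: blue carriage 32 x 32 mm with a black knob on top. Origin: under the knob's axis at bench height; its x axis is its travel, towards the clamp (0 to 44 mm, starts at 0 to 6). Its sprung plunger with red ball tip lies 44 mm up; the tip stands 50 to 62 mm ahead of the knob axis, set differently each time, not measured.
- knob_1 (a point): middle of gauge 1's upright round black knob (18 mm diameter, from 57 to 101 mm above the bench): grasp it here, 80 mm up. Sliding takes a steady 7 N or so; it stays where left. The tip touches after 5 to 38 mm; the push needed then rises by 1.4 N at once and 0.7 N per mm more, to 4.9 N at 5 mm, where the plunger bottoms and the clamp is shoved.
- gauge_2: touch-off gauge 2, right (-y) edge of the plate, the farther of two, slides to +y: blue carriage 32 x 32 mm with a black knob on top. Origin: under the knob's axis at bench height; its x axis is its travel, towards the clamp (0 to 44 mm, starts at 0 to 6). Its sprung plunger with red ball tip lies 44 mm up; the tip stands 50 to 62 mm ahead of the knob axis, set differently each time, not measured.
- knob_2 (a point): middle of gauge 2's upright round black knob (18 mm diameter, from 57 to 101 mm above the bench): grasp it here, 80 mm up. Sliding takes a steady 7 N or so; it stays where left. The tip touches after 5 to 38 mm; the push needed then rises by 1.4 N at once and 0.7 N per mm more, to 4.9 N at 5 mm, where the plunger bottoms and the clamp is shoved.
- gauge_3: touch-off gauge 3, far end of the plate, slides back towards the robot (-x): blue carriage 32 x 32 mm with a black knob on top. Origin: under the knob's axis at bench height; its x axis is its travel, towards the clamp (0 to 44 mm, starts at 0 to 6). Its sprung plunger with red ball tip lies 44 mm up; the tip stands 50 to 62 mm ahead of the knob axis, set differently each time, not measured.
- knob_3 (a point): middle of gauge 3's upright round black knob (18 mm diameter, from 57 to 101 mm above the bench): grasp it here, 80 mm up. Sliding takes a steady 7 N or so; it stays where left. The tip touches after 5 to 38 mm; the push needed then rises by 1.4 N at once and 0.7 N per mm more, to 4.9 N at 5 mm, where the plunger bottoms and the clamp is shoved.
- nut: loose brown hex nut, 24 x 27 x 13 mm, lying on the bench near the plate, on the robot's side; origin at the centre of its underside. A bystander.
- can_red: red spray can, 70 mm diameter, 238 mm high, standing beyond the plate, to the left; origin at the centre of its underside. A bystander.
- driver_yellow: yellow-handled screwdriver, 155 mm long, lying beyond the plate; origin at the centre of its underside. A bystander.

How it is judged:
At the end, for the whole second after the job is handed in: Each of the three gauges rests against the bearing clamp with a tip force between 1.0 and 4.6 N (plunger pressed in, not bottomed), the clamp is within 3 mm of where it stood and at rest, the gauges are at rest, and the nut, spray can and screwdriver are within 15 mm of where they stood (contact force between gauge_1 and bearing_clamp between 1 and 4.6 N and contact force between gauge_2 and bearing_clamp between 1 and 4.6 N and contact force between gauge_3 and bearing_clamp between 1 and 4.6 N and distance of bearing_clamp from where it was at the start of the episode below 0.003 m and linear speed of each of bearing_clamp, gauge_1, gauge_2, gauge_3 below 0.01 m/s and not (distance of any of nut, can_red, driver_yellow from where it was at the start of the episode above 0.015 m)); the robot touches nothing.
It fails at once if a gauge is driven against the clamp with more than 10 N (plunger bottomed hard) (contact force between any of gauge_1, gauge_2, gauge_3 and bearing_clamp above 10 N).
It fails at once if the bearing clamp is shifted by more than 3 mm (distance of bearing_clamp from where it was at the start of the episode above 0.003 m).
It fails at once if the robot touches the bearing clamp (contact force between any of the arm, the fingers and bearing_clamp above 1 N).
It fails at once if the nut, spray can or screwdriver is moved by more than 15 mm (distance of any of nut, can_red, driver_yellow from where it was at the start of the episode above 0.015 m).
It also fails if it takes over 67 s, if anything falls off the work surface, if the arm or the gripper's body presses on something with over 40 N, if the wrist force passes 120 N, or if a joint passes its speed limit or range.

### The arm

A 6-joint arm with a two-finger parallel gripper is mounted at the origin on a cart in front of the work surface, level with it; the furniture and walls round the work are solid. World frame = base frame: x ahead of the robot, y to its left, z up, the work surface at z = 0. Lengths are in m, angles in rad, forces in N, time in s.
With the tool pointing down it reaches from about 0.35 to 0.775 m from the base axis. Payload 5.5 kg.
Tool frame: the origin (TCP) lies midway between the tips of the shut fingers; the grasp point (between the pads) lies 19 mm behind it; z points along the fingers, y is the line along which they close (so a half turn about z gives the same grasp; the last joint's range is limited). The gripper opens to 85 mm and grips with 20 to 120 N. Pads are 22 mm wide; open, the fingers measure 114 mm over their backs; the gripper's body (76 mm by 85 mm) begins 54 mm behind the grasp point. The pads swing forward as they close: fully open they stand 13 mm farther back than shut.
Start: joints at [-1.38, 0.313, 0.046, 1.304, 0, 1.431], TCP at [0.187, -0.544, 0.231] pointing down, gripper open.
Joint ranges: [-2.76, 2.76], [-0.86, 1.69], [-1.03, 1.26], [-2.2, 2.34], [-1.47, 1.5], [-3.14, 3.14]. Speed limits (rad/s): [2.57, 2.57, 3.14, 3.14, 3.14, 3.14].

### API

Orientations are given as a unit quaternion [w, x, y, z].
In Python, from workcell import telemetry, imaging, env gives the robot as it stands. The module is installed in compiled form; this text tells all that it offers.
- The arm moves only by the tool step_arm, never from a script. Its argument "moves" is a list of rows, each a list of 3 entries, a list of its own where there are three numbers: the shift along the tool's x, y, z in mm, then the turn, a rotation vector about the tool's x, y, z in rad, then the finger opening in mm, from 0 to 85.4. A call has 1 to 8 rows; each row is the pose to reach, as a shift and turn from the pose commanded when the call began, along the tool's axes at that moment; what a row does not reach only later rows make up. A row lasts 1/12 s, in which the tool goes at most 41.7 mm and 7.16 degrees, less where a joint would pass 70% of its speed; a pose out of reach is approached as far as the arm can. A call with a gripper value outside its range is refused whole. The fingers move at their own pace and stop on an object; "grip_force" is the grip in N (left out, the last holds). Time passes only in rows, so rows that repeat a pose let the fingers close. It gives the time, the measured TCP pose, the force, the opening and the grip force at its end, in the units of the state.
- telemetry.get_state(): the state, without advancing time (a new reading comes with each control period).
- imaging.read_camera(name): name is "side" or "top" or "wrist"; returns the picture (384x512x3 uint8, red, green, blue); there is no depth.
- imaging.camera_params(name): a dict with "camera_matrix" (3x3 intrinsics, pixels), "D" ([k1, k2, p1, p2, k3] as OpenCV has them; the pictures are not rectified), "pose" (4x4, takes a point from camera to world coordinates). Camera axes: x right, y up, looking along -z (the intrinsics and any distortion apply to the point x, -y, -z); pixel columns grow to the right and rows downward; lengths in m; the calibration is good to about 2 mm. A picture is of the moment at which its call begins: read the wrist's pose just before it. camera_params takes no time and is no camera call; for the wrist camera it gives the pose at the moment of the call.
- env.hand_in(): hands the job in; it is judged then, once.
The state is a dict: "clock": time; "joint_pos": joint angles; "qvel": joint speeds; "tau": joint torques, N m; "tcp_pos": TCP position; "orientation": TCP orientation; "wrist_force": force on the tool from outside, world axes, zero at the start; "ft_torque": the same for the moment, N m; "finger_gap": finger opening in m; "grip_force": force on a finger pad.
Only numpy, scipy, OpenCV 4.12 (cv2) and the standard library are available. Lean on these libraries where they do the work, as an engineer would, in place of code of your own. Each camera call takes 0.05 s, during which the arm holds its last target. There are 200 camera calls.

## Working session

There is one attempt and no reset: what is moved stays moved. The work goes in short steps, Python scripts to look and compute and a tool call to move; the robot and the scene stay as the last step left them, time stands still between calls to the robot, and variables do not carry over. Pictures are saved under pics/ and viewed, at most 10 in all, crops included, and the job is handed in when it is done.

Besides the shell and the picture viewer there is one more tool, called after "Request:" as name([rows], argument=value, ...), one row to a line, values as JSON. step_arm: Moves the arm, as the interface text tells. Its arguments: {"type":"object","properties":{"moves":{"type":"array"},"grip_force":{"type":"number"}},"required":["moves"]}

```bash
mkdir -p pics
python3 - <<'E'
from workcell import telemetry, imaging
import cv2,numpy as np
s=telemetry.get_state();print(s)
for n in("top","side"):
    im=imaging.read_camera(n);cv2.imwrite(f"pics/{n}0.png",im[:,:,::-1])
    p=imaging.camera_params(n);print(n,np.round(p["camera_matrix"],1).tolist(),p["D"],np.round(p["pose"],3).tolist())
E
```

```text
{'clock': 0.0, 'joint_pos': array([-1.37961523e+00,  3.14020002e-01,  4.49737316e-02,  1.30362889e+00,
        3.11643483e-05,  1.43124968e+00]), 'qvel': array([ 6.26676253e-04,  9.06289516e-04,  6.61502701e-05,  1.07084154e-03,
       -1.44265991e-04, -8.31207179e-04]), 'tau': array([-3.44273685e-04, -4.80621314e+01,  2.98535603e+01,  1.93235383e-02,
       -1.40115039e-04,  4.05018909e-06]), 'tcp_pos': array([ 0.18664868, -0.54330824,  0.2303956 ]), 'orientation': array([-9.39508003e-04,  9.86358090e-01,  1.64611162e-01, -8.67352136e-06]), 'wrist_force': array([0.62007044, 0.22961752, 0.80120263]), 'ft_torque': array([-0.05057632,  0.07753976, -0.00973377]), 'grip_force': 0.0, 'finger_gap': 0.08530250560095867}
top [[361.2, 0.0, 253.2], [0.0, 361.2, 191.7], [0.0, 0.0, 1.0]] [0.00641016 0.         0.         0.         0.        ] [[0.016, 0.989, -0.149, 0.408], [-1.0, 0.016, -0.007, -0.238], [-0.005, 0.149, 0.989, 0.912], [0.0, 0.0, 0.0, 1.0]]
side [[424.6, 0.0, 255.6], [0.0, 424.6, 189.6], [0.0, 0.0, 1.0]] [0.05567821 0.         0.         0.         0.        ] [[0.828, -0.436, 0.352, 0.852], [0.561, 0.647, -0.517, -0.689], [-0.002, 0.626, 0.78, 0.784], [0.0, 0.0, 0.0, 1.0]]
```

View pics/top0.png

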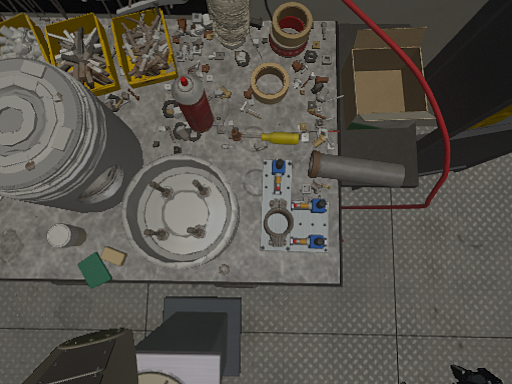

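View pics/side0.png

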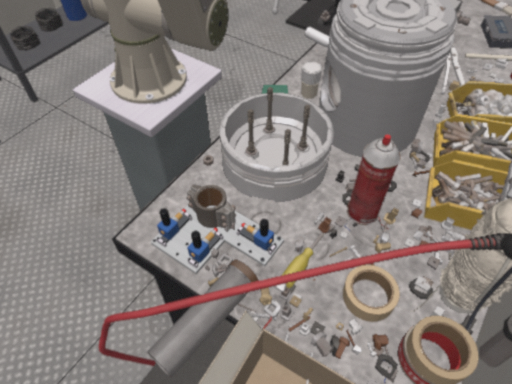

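The top view shows the plate at about (262-328, 160-250), with the clamp at (279,222). Gauges 1, 2 and 3 are at (316,241), (318,206) and (278,167), and a grey cylinder lies close to gauge 2. I'll enlarge both views.

```bash
cat > h.py <<'E'
import numpy as np,cv2
from workcell import telemetry, imaging
def ray(n,uv,P=None):
    p=P or imaging.camera_params(n);T=np.array(p["pose"])
    q=cv2.undistortPoints(np.array(uv,float).reshape(-1,1,2),np.array(p["camera_matrix"]),np.array(p["D"])).reshape(-1,2)
    d=np.c_[q[:,0],-q[:,1],-np.ones(len(q))]@T[:3,:3].T
    return T[:3,3],d
def onz(n,uv,z,P=None):
    o,d=ray(n,uv,P);return o+d*((z-o[2])/d[:,2])[:,None]
def proj(n,X,P=None):
    p=P or imaging.camera_params(n);T=np.linalg.inv(np.array(p["pose"]))
    c=np.atleast_2d(X)@T[:3,:3].T+T[:3,3];c=c*[1,-1,-1]
    return cv2.projectPoints(c,np.zeros(3),np.zeros(3),np.array(p["camera_matrix"]),np.array(p["D"]))[0].reshape(-1,2)
def tri(a,b):
    (o1,d1),(o2,d2)=ray("top",a),ray("side",b);d1,d2=d1[0],d2[0]
    t=np.linalg.lstsq(np.c_[d1,-d2],o2-o1,rcond=None)[0]
    A,B=o1+d1*t[0],o2+d2*t[1];return (A+B)/2,np.linalg.norm(A-B)
E
python3 - <<'E'
import cv2,numpy as np
from h import *
a=cv2.imread("pics/top0.png");b=cv2.imread("pics/side0.png")
A=cv2.resize(a[150:260,250:350],None,fx=5,fy=5,interpolation=cv2.INTER_CUBIC)
B=cv2.resize(b[180:290,145:295],None,fx=5,fy=5,interpolation=cv2.INTER_CUBIC)
cv2.imwrite("pics/topc.png",A);cv2.imwrite("pics/sidec.png",B)
for n,im in(("top",a),("side",b)):
    h=cv2.cvtColor(im,cv2.COLOR_BGR2HSV);m=cv2.inRange(h,(105,130,60),(125,255,255))
    k,_,st,c=cv2.connectedComponentsWithStats(m)
    for i in range(1,k):
        if st[i,4]>15:print(n,st[i],c[i].round(1),onz(n,c[i],.045).round(3))
E
```

```text
top [272 160  13  14 104] [277.6 167.5] [[ 0.6   -0.291  0.045]]
top [312 199  14  13 101] [316.6 206.1] [[ 0.506 -0.386  0.045]]
top [310 235  13  13  99] [314.6 241.5] [[ 0.421 -0.38   0.045]]
side [ 62   0  23  20 324] [73.4  9. ] [[-0.408  0.097  0.045]]
side [158 220  20  18 189] [168.6 228. ] [[ 0.425 -0.384  0.045]]
side [255 231  18  18 194] [262.8 238.8] [[ 0.602 -0.297  0.045]]
side [189 242  19  19 197] [199.1 250.3] [[ 0.511 -0.391  0.045]]
```

View pics/topc.png

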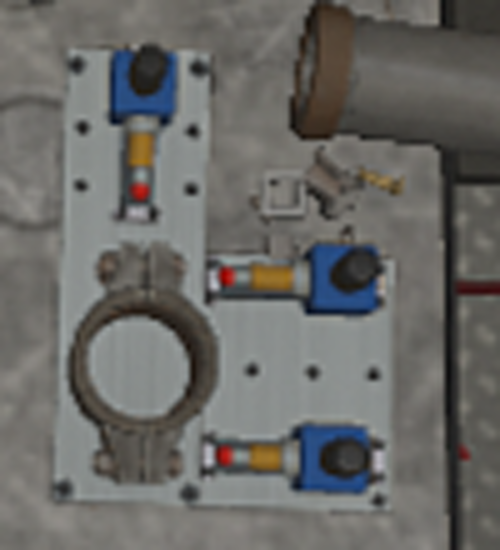

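View pics/sidec.png

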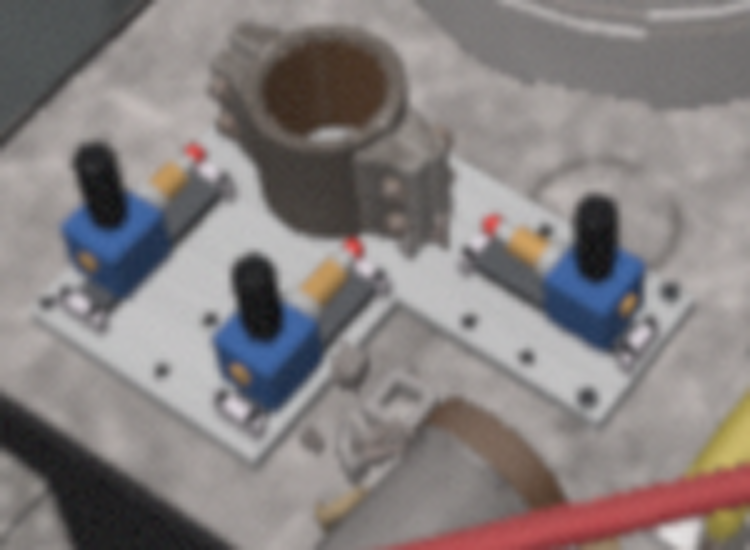

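Run:
```python
from h import *
t=lambda L:[[250+(x-2)/5,150+(y-2)/5] for x,y in L]
s=lambda L:[[145+(x-2)/5,180+(y-2)/5] for x,y in L]
c=onz("top",t([(70,48),(213,52),(55,495),(390,510)]),.012);print("corners",c.round(4).tolist())
print("yaw deg",np.degrees(np.arctan2(*(c[0]-c[2])[[1,0]])),np.degrees(np.arctan2(*(c[2]-c[3])[[1,0]])-np.pi/2), np.linalg.norm(c[0]-c[2]),np.linalg.norm(c[2]-c[3]))
T=t([(349,453),(359,265),(149,62)]);S=s([(97,152),(253,265),(596,206)])
for a,b in zip(T,S):
    X,e=tri(a,b);print("knobtop",X.round(4),e.round(4),onz("top",a,.101).round(4),onz("side",b,.101).round(4))
print("tips",onz("top",t([(225,456),(227,277),(140,191)]),.044).round(4).tolist(),onz("side",s([(195,153),(352,249),(491,224)]),.044).round(4).tolist())
# clamp barrel top ring
print("ring",onz("top",t([(70,365),(217,365),(143,290),(143,440)]),.080).round(4).tolist())
print("ears top",onz("top",t([(110,250),(180,250),(110,475),(180,475)]),.06).round(4).tolist())
# hose: heights of side-view hose points vs top
for b in [(230,298),(300,282),(380,265)]:
    for z in (.1,.2,.3,.4,.5):
        X=onz("side",b,z);print(b,z,X.round(2).tolist(),proj("top",X).round(0).tolist())
```

```text
corners [[0.6281, -0.2572, 0.012], [0.6271, -0.3302, 0.012], [0.4024, -0.2526, 0.012], [0.3978, -0.4172, 0.012]]
yaw deg -1.1821760335352531 -1.5788498418474892 0.22574909258831383 0.16465854546991537
knobtop [ 0.4234 -0.3814  0.1033] 0.0004 [[ 0.4236 -0.3816  0.101 ]] [[ 0.4218 -0.3805  0.101 ]]
knobtop [ 0.5074 -0.3873  0.1017] 0.001 [[ 0.5079 -0.3871  0.101 ]] [[ 0.5067 -0.3874  0.101 ]]
knobtop [ 0.6002 -0.2918  0.1013] 0.0001 [[ 0.6003 -0.2917  0.101 ]] [[ 0.6001 -0.2916  0.101 ]]
tips [[0.4223, -0.3327, 0.044], [0.508, -0.3338, 0.044], [0.5494, -0.2915, 0.044]] [[0.4211, -0.3317, 0.044], [0.507, -0.3331, 0.044], [0.5476, -0.2907, 0.044]]
ring [[0.462, -0.2576, 0.08], [0.4631, -0.3252, 0.08], [0.4972, -0.291, 0.08], [0.4283, -0.2914, 0.08]]
ears top [[0.5182, -0.2764, 0.06], [0.5187, -0.3097, 0.06], [0.4123, -0.2773, 0.06], [0.4129, -0.31, 0.06]]
(230, 298) 0.1 [[0.64, -0.46, 0.1]] [[351.0, 147.0]]
(230, 298) 0.2 [[0.67, -0.49, 0.2]] [[380.0, 119.0]]
(230, 298) 0.3 [[0.7, -0.52, 0.3]] [[417.0, 83.0]]
(230, 298) 0.4 [[0.73, -0.56, 0.4]] [[468.0, 35.0]]
(230, 298) 0.5 [[0.76, -0.59, 0.5]] [[540.0, -34.0]]
(300, 282) 0.1 [[0.72, -0.36, 0.1]] [[310.0, 111.0]]
(300, 282) 0.2 [[0.74, -0.41, 0.2]] [[340.0, 85.0]]
(300, 282) 0.3 [[0.76, -0.46, 0.3]] [[380.0, 52.0]]
(300, 282) 0.4 [[0.78, -0.51, 0.4]] [[432.0, 6.0]]
(300, 282) 0.5 [[0.8, -0.55, 0.5]] [[507.0, -59.0]]
(380, 265) 0.1 [[0.83, -0.25, 0.1]] [[264.0, 70.0]]
(380, 265) 0.2 [[0.83, -0.32, 0.2]] [[295.0, 46.0]]
(380, 265) 0.3 [[0.83, -0.38, 0.3]] [[336.0, 15.0]]
(380, 265) 0.4 [[0.84, -0.44, 0.4]] [[391.0, -28.0]]
(380, 265) 0.5 [[0.84, -0.51, 0.5]] [[469.0, -88.0]]
```

```bash
cat >> h.py <<'E'
from scipy.spatial.transform import Rotation as R
def plan(xyz,yaw):
    s=telemetry.get_state();q=s["orientation"];r=R.from_quat([q[1],q[2],q[3],q[0]])
    c,n=np.cos(np.radians(yaw)),np.sin(np.radians(yaw))
    t=R.from_matrix(np.array([[c,n,0],[n,-c,0],[0,0,-1]]))
    print("shift mm",(r.inv().apply(np.array(xyz)-s["tcp_pos"])*1e3).round(1),"rot",(r.inv()*t).as_rotvec().round(4),
     "tcp",s["tcp_pos"].round(4),"F",s["wrist_force"].round(2),"t",round(s["clock"],2))
E
python3 -c "
from h import *
plan((.423,-.381,.15),-1.4)"
```

```text
shift mm [276.2 -76.7  80.7] rot [-1.700e-03  1.000e-04  3.553e-01] tcp [ 0.1867 -0.5434  0.2305] F [-0.39  0.03  1.06] t 0.1
```

Request:
step_arm([
  [[276,-77,80],[-0.0017,0,0.355],50],
  [[276,-77,80],[-0.0017,0,0.355],50],
  [[276,-77,80],[-0.0017,0,0.355],50],
  [[276,-77,80],[-0.0017,0,0.355],50],
  [[276,-77,80],[-0.0017,0,0.355],50],
  [[276,-77,80],[-0.0017,0,0.355],50],
  [[276,-77,80],[-0.0017,0,0.355],50],
  [[276,-77,80],[-0.0017,0,0.355],50],
], grip_force=40)

```text
clock: 0.77
tcp_pos: [0.4256, -0.3769, 0.149]
orientation: [-0.001, 1.0, -0.01, -0.0]
wrist_force: [-1.6, 0.3, 0.2]
finger_gap: 0.0503
grip_force: 0.0
```

Request:
step_arm([
  [[0,0,0],[0,0,0],50],
  [[0,0,0],[0,0,0],50],
  [[0,0,0],[0,0,0],50],
])

```text
clock: 1.02
tcp_pos: [0.4221, -0.3821, 0.1515]
orientation: [0.001, 1.0, -0.012, -0.0]
wrist_force: [-0.5, -0.2, -0.8]
finger_gap: 0.05
grip_force: 0.0
```

Run:
```python
from h import *
plan((.423,-.381,.15),-1.4)
p=imaging.camera_params("wrist");im=imaging.read_camera("wrist")
cv2.imwrite("pics/w1.png",im[:,:,::-1])
print(np.round(p["pose"],3).tolist())
print(proj("wrist",[[.423,-.3813,.101],[.5074,-.3873,.101]],p))
```

```text
shift mm [ 0.8 -1.1  1.5] rot [ 0.0021  0.     -0.0005] tcp [ 0.4221 -0.3821  0.1515] F [-0.52 -0.22 -0.79] t 1.02
[[-0.024, 0.966, 0.258, 0.487], [-1.0, -0.024, -0.003, -0.383], [0.003, -0.258, 0.966, 0.294], [0.0, 0.0, 0.0, 1.0]]
[[253.61479736 208.47379722]
 [259.5236909   85.04660443]]
```

View pics/w1.png

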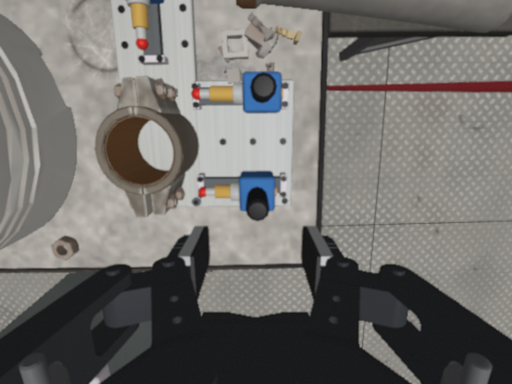

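The wrist view shows knob 1's top near (258,212), knob 2's near (264,85), and the red tips at (202,192) and (196,94). The ears have their right-hand faces near column 170.

Run:
```python
from h import *
p=imaging.camera_params("wrist");im=cv2.imread("pics/w1.png")
g=cv2.inRange(im,(0,0,0),(34,34,34));
for n,(x0,y0,x1,y1) in (("k1",(240,185,280,225)),("k2",(242,68,285,110))):
    m=g[y0:y1,x0:x1];k,_,st,c=cv2.connectedComponentsWithStats(m)
    i=1+np.argmax(st[1:,4]);print(n,st[i]+[x0,y0,0,0,0])
print(onz("wrist",[(258,211),(264,84)],.101,p).round(4).tolist())
print("tips",onz("wrist",[(202,192),(196,94),(142,43)],.044,p).round(4).tolist())
```

```text
k1 [247 188  21  22 243]
k2 [252  75  22  26  99]
[[0.4207, -0.3848, 0.101], [0.5078, -0.3907, 0.101]]
tips [[0.4212, -0.3337, 0.044], [0.5076, -0.3348, 0.044], [0.5489, -0.2932, 0.044]]
```

Request:
step_arm([
  [[0,0,30],[0,0,0],50],
  [[0,0,60],[0,0,0],50],
  [[0,0,80],[0,0,0],50],
  [[0,0,86],[0,0,0],50],
  [[0,0,86],[0,0,0],50],
  [[0,0,86],[0,0,0],50],
])

```text
clock: 1.57
tcp_pos: [0.4225, -0.3827, 0.0662]
orientation: [0.001, 1.0, -0.013, 0.0]
wrist_force: [-0.2, -0.1, 0.3]
finger_gap: 0.0502
grip_force: 0.0
```

Request:
step_arm([
  [[0,0,0],[0,0,0],14],
  [[0,0,0],[0,0,0],14],
  [[0,0,0],[0,0,0],14],
  [[0,0,0],[0,0,0],14],
  [[0,0,0],[0,0,0],14],
  [[0,0,0],[0,0,0],14],
  [[0,0,0],[0,0,0],14],
  [[0,0,0],[0,0,0],14],
], grip_force=40)

```text
clock: 2.23
tcp_pos: [0.4235, -0.383, 0.0671]
orientation: [0.003, 1.0, -0.012, 0.001]
wrist_force: [-1.9, -2.6, 6.8]
finger_gap: 0.0169
grip_force: 39.1
```

Request:
step_arm([
  [[0,-1,0],[0,0,0],14],
  [[0,-2,0],[0,0,0],14],
  [[0,-3,0],[0,0,0],14],
  [[0,-4,0],[0,0,0],14],
  [[0,-5,0],[0,0,0],14],
  [[0,-6,0],[0,0,0],14],
  [[0,-7,0],[0,0,0],14],
  [[0,-8,0],[0,0,0],14],
])

```text
clock: 2.9
tcp_pos: [0.4237, -0.3768, 0.0672]
orientation: [0.004, 1.0, -0.013, 0.001]
wrist_force: [-1.9, -6.6, 4.4]
finger_gap: 0.0167
grip_force: 39.2
```

Request:
step_arm([
  [[0,-0.5,0],[0,0,0],14],
  [[0,-1,0],[0,0,0],14],
  [[0,-1.5,0],[0,0,0],14],
  [[0,-2,0],[0,0,0],14],
])

```text
clock: 3.23
tcp_pos: [0.4237, -0.3748, 0.0672]
orientation: [0.004, 1.0, -0.013, 0.001]
wrist_force: [-3.1, -7.2, 4.0]
finger_gap: 0.0165
grip_force: 39.2
```

Request:
step_arm([
  [[0,-0.5,0],[0,0,0],14],
  [[0,-1,0],[0,0,0],14],
  [[0,-1.5,0],[0,0,0],14],
  [[0,-2,0],[0,0,0],14],
])

```text
clock: 3.57
tcp_pos: [0.4238, -0.3728, 0.0672]
orientation: [0.004, 1.0, -0.013, 0.001]
wrist_force: [-2.3, -7.4, 4.5]
finger_gap: 0.0167
grip_force: 39.2
```

Request:
step_arm([
  [[0,-0.5,0],[0,0,0],14],
  [[0,-1,0],[0,0,0],14],
  [[0,-1.5,0],[0,0,0],14],
])

```text
clock: 3.82
tcp_pos: [0.4237, -0.3713, 0.0672]
orientation: [0.004, 1.0, -0.013, 0.001]
wrist_force: [-2.4, -7.2, 3.5]
finger_gap: 0.0167
grip_force: 39.3
```

Request:
step_arm([
  [[0,-0.5,0],[0,0,0],14],
  [[0,-1,0],[0,0,0],14],
  [[0,-1.5,0],[0,0,0],14],
])

```text
clock: 4.07
tcp_pos: [0.4238, -0.3698, 0.0672]
orientation: [0.004, 1.0, -0.013, 0.001]
wrist_force: [-1.9, -6.2, 4.0]
finger_gap: 0.0171
grip_force: 39.3
```

Run:
```python
from h import *
for i in range(6):
    im=imaging.read_camera("top");s=telemetry.get_state();print(s["wrist_force"].round(2),s["tcp_pos"].round(4))
cv2.imwrite("pics/top_s1.png",im[:,:,::-1])
```

```text
[-3.18 -6.9   4.02] [ 0.4238 -0.3697  0.0672]
[-1.81 -6.34  4.35] [ 0.4238 -0.3697  0.0672]
[-2.96 -7.19  3.84] [ 0.4238 -0.3697  0.0672]
[-2.67 -7.48  4.43] [ 0.4238 -0.3697  0.0672]
[-2.79 -6.79  4.03] [ 0.4238 -0.3697  0.0672]
[-3.4  -7.18  4.4 ] [ 0.4238 -0.3697  0.0671]
```

Request:
step_arm([
  [[0,-0.5,0],[0,0,0],14],
  [[0,-1,0],[0,0,0],14],
])

```text
clock: 4.53
tcp_pos: [0.4238, -0.3688, 0.0672]
orientation: [0.004, 1.0, -0.013, 0.001]
wrist_force: [-2.1, -6.8, 4.6]
finger_gap: 0.0169
grip_force: 39.3
```

Request:
step_arm([
  [[0,-0.5,0],[0,0,0],14],
  [[0,-1,0],[0,0,0],14],
])

```text
clock: 4.7
tcp_pos: [0.4239, -0.3678, 0.0672]
orientation: [0.004, 1.0, -0.013, 0.001]
wrist_force: [-3.0, -6.3, 4.8]
finger_gap: 0.0169
grip_force: 39.3
```

Request:
step_arm([
  [[0,-0.5,0],[0,0,0],14],
  [[0,-1,0],[0,0,0],14],
])

```text
clock: 4.87
tcp_pos: [0.4239, -0.3668, 0.0672]
orientation: [0.004, 1.0, -0.013, 0.001]
wrist_force: [-3.1, -7.8, 3.9]
finger_gap: 0.0166
grip_force: 39.3
```

Request:
step_arm([
  [[0,-0.5,0],[0,0,0],14],
  [[0,-1,0],[0,0,0],14],
])

```text
clock: 5.03
tcp_pos: [0.4239, -0.3658, 0.0672]
orientation: [0.004, 1.0, -0.013, 0.001]
wrist_force: [-2.9, -7.0, 4.3]
finger_gap: 0.0168
grip_force: 39.3
```

```bash
cat >> h.py <<'E'
def feel(n=5):
    F=[]
    for i in range(n):
        imaging.read_camera("side");F.append(telemetry.get_state()["wrist_force"])
    s=telemetry.get_state();print("F",np.mean(F,0).round(2),"tcp",s["tcp_pos"].round(4),round(s["clock"],2))
E
python3 -c "
from h import *
feel()"
```

```text
F [-2.92 -6.47  4.29] tcp [ 0.4239 -0.3657  0.0672] 5.28
```

Request:
step_arm([
  [[0,-0.5,0],[0,0,0],14],
  [[0,-1,0],[0,0,0],14],
])

```text
clock: 5.45
tcp_pos: [0.4239, -0.3648, 0.0672]
orientation: [0.004, 1.0, -0.013, 0.001]
wrist_force: [-2.5, -7.1, 4.2]
finger_gap: 0.0173
grip_force: 39.3
```

Request:
step_arm([
  [[0,-0.5,0],[0,0,0],14],
  [[0,-1,0],[0,0,0],14],
])

```text
clock: 5.62
tcp_pos: [0.4239, -0.3638, 0.0672]
orientation: [0.004, 1.0, -0.013, 0.001]
wrist_force: [-3.7, -7.0, 4.2]
finger_gap: 0.0166
grip_force: 39.3
```

```bash
python3 -c "
from h import *
feel()"
```

```text
F [-2.99 -6.38  4.63] tcp [ 0.4239 -0.3637  0.0672] 5.87
```

Request:
step_arm([
  [[0,-0.5,0],[0,0,0],14],
  [[0,-1,0],[0,0,0],14],
])

```text
clock: 6.03
tcp_pos: [0.4239, -0.363, 0.0672]
orientation: [0.004, 1.0, -0.013, 0.001]
wrist_force: [-2.6, -9.1, 4.6]
finger_gap: 0.0168
grip_force: 39.3
```

Request:
step_arm([
  [[0,-0.5,0],[0,0,0],14],
  [[0,-1,0],[0,0,0],14],
])

```text
clock: 6.2
tcp_pos: [0.4239, -0.3623, 0.0672]
orientation: [0.005, 1.0, -0.013, 0.001]
wrist_force: [-3.2, -9.1, 4.1]
finger_gap: 0.0165
grip_force: 39.3
```

```bash
python3 -c "
from h import *
feel()"
```

```text
F [-3.45 -8.38  3.78] tcp [ 0.4239 -0.3623  0.0672] 6.45
```

Contact shows as a step from about 6.5 N to 8.5 N near y = -0.363. I'll press in about 1.5 mm more.

Request:
step_arm([
  [[0,-0.5,0],[0,0,0],14],
  [[0,-1,0],[0,0,0],14],
  [[0,-1.5,0],[0,0,0],14],
])

```text
clock: 6.7
tcp_pos: [0.424, -0.3611, 0.0672]
orientation: [0.005, 1.0, -0.013, 0.001]
wrist_force: [-3.5, -10.0, 3.8]
finger_gap: 0.0166
grip_force: 39.4
```

```bash
python3 -c "
from h import *
feel()"
```

```text
F [-3.53 -9.2   3.68] tcp [ 0.424  -0.361   0.0672] 6.95
```

Request:
step_arm([
  [[0,1,0],[0,0,0],14],
  [[0,2,0],[0,0,0],14],
  [[0,2,0],[0,0,0],14],
])

```text
clock: 7.2
tcp_pos: [0.424, -0.3611, 0.0672]
orientation: [0.003, 1.0, -0.012, 0.001]
wrist_force: [-2.1, -3.7, 6.2]
finger_gap: 0.0169
grip_force: 39.4
```

Request:
step_arm([
  [[0,0,0],[0,0,0],45],
  [[0,0,0],[0,0,0],45],
  [[0,0,0],[0,0,0],45],
  [[0,0,0],[0,0,0],45],
  [[0,0,0],[0,0,0],45],
  [[0,0,0],[0,0,0],45],
])

```text
clock: 7.7
tcp_pos: [0.4233, -0.3587, 0.065]
orientation: [0.001, 1.0, -0.012, 0.0]
wrist_force: [0.9, 0.4, 0.0]
finger_gap: 0.045
grip_force: 0.0
```

Request:
step_arm([
  [[0,0,-30],[0,0,0],50],
  [[0,0,-60],[0,0,0],50],
  [[0,0,-80],[0,0,0],50],
  [[0,0,-80],[0,0,0],50],
])

```text
clock: 8.03
tcp_pos: [0.4253, -0.361, 0.15]
orientation: [0.004, 1.0, -0.012, 0.003]
wrist_force: [0.6, -0.6, 0.6]
finger_gap: 0.0499
grip_force: 0.0
```

Run:
```python
from h import *
plan((.5074,-.389,.146),-1.4)
p=imaging.camera_params("wrist");im=imaging.read_camera("wrist");t=imaging.read_camera("top")
cv2.imwrite("pics/top1.png",t[:,:,::-1]);cv2.imwrite("pics/w2.png",im[:,:,::-1]);np.save("w2.npy",p["pose"])
```

```text
shift mm [82.7 26.   4.6] rot [ 0.0074 -0.0056  0.0005] tcp [ 0.4253 -0.361   0.15  ] F [ 0.57 -0.62  0.61] t 8.03
```

Request:
step_arm([
  [[40,14,0],[0,0,0],50],
  [[85,28,0],[0,0,0],50],
  [[85,28,0],[0,0,0],50],
  [[85,28,0],[0,0,0],50],
  [[85,28,0],[0,0,0],50],
])

```text
clock: 8.55
tcp_pos: [0.5069, -0.388, 0.1431]
orientation: [-0.0, 1.0, -0.012, -0.001]
wrist_force: [0.1, 0.6, 0.0]
finger_gap: 0.0499
grip_force: 0.0
```

Run:
```python
from h import *
plan((.5078,-.389,.065),-1.4)
p=imaging.camera_params("wrist");im=imaging.read_camera("wrist")
cv2.imwrite("pics/w3.png",im[:,:,::-1])
print(proj("wrist",[.5078,-.389,.101],p))
```

```text
shift mm [ 1.1  1.1 78.1] rot [-0.0009  0.0027  0.0009] tcp [ 0.5069 -0.388   0.1431] F [0.05 0.64 0.01] t 8.55
[[256.37624977 211.99940499]]
```

View pics/w3.png

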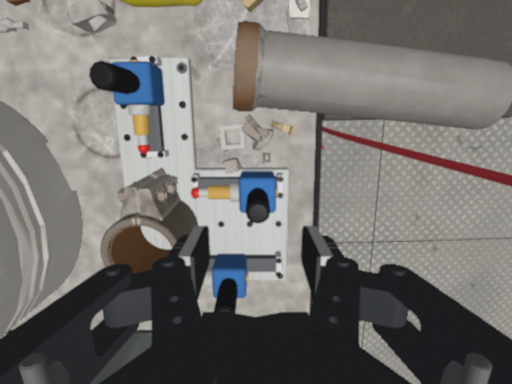

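Knob 2 is at about (258,212), within 2 px of the prediction, so I'll descend and grip.

Request:
step_arm([
  [[0.5,0.5,30],[0,0,0],50],
  [[0.5,0.5,60],[0,0,0],50],
  [[0.5,0.5,78],[0,0,0],50],
  [[0.5,0.5,78],[0,0,0],50],
  [[0.5,0.5,78],[0,0,0],50],
])

```text
clock: 9.02
tcp_pos: [0.5063, -0.3885, 0.0667]
orientation: [-0.0, 1.0, -0.012, -0.001]
wrist_force: [-0.1, -0.1, 0.2]
finger_gap: 0.0501
grip_force: 0.0
```

Request:
step_arm([
  [[0,0,0],[0,0,0],14],
  [[0,0,0],[0,0,0],14],
  [[0,0,0],[0,0,0],14],
  [[0,0,0],[0,0,0],14],
  [[0,0,0],[0,0,0],14],
  [[0,0,0],[0,0,0],14],
  [[0,0,0],[0,0,0],14],
  [[0,0,0],[0,0,0],14],
], grip_force=40)

```text
clock: 9.68
tcp_pos: [0.5089, -0.3903, 0.0696]
orientation: [0.002, 1.0, -0.012, 0.001]
wrist_force: [-1.8, 1.1, 6.6]
finger_gap: 0.0168
grip_force: 39.3
```

Request:
step_arm([
  [[0,-1,0],[0,0,0],14],
  [[0,-2,0],[0,0,0],14],
  [[0,-3,0],[0,0,0],14],
  [[0,-4,0],[0,0,0],14],
  [[0,-5,0],[0,0,0],14],
  [[0,-6,0],[0,0,0],14],
  [[0,-7,0],[0,0,0],14],
  [[0,-8,0],[0,0,0],14],
])

```text
clock: 10.35
tcp_pos: [0.5091, -0.3851, 0.0696]
orientation: [0.004, 1.0, -0.013, 0.001]
wrist_force: [-2.3, -7.6, 4.7]
finger_gap: 0.0168
grip_force: 39.6
```

Request:
step_arm([
  [[0,-0.5,0],[0,0,0],14],
  [[0,-1,0],[0,0,0],14],
  [[0,-1.5,0],[0,0,0],14],
  [[0,-2,0],[0,0,0],14],
])

```text
clock: 10.68
tcp_pos: [0.5091, -0.3831, 0.0697]
orientation: [0.004, 1.0, -0.013, 0.001]
wrist_force: [-2.6, -7.4, 5.2]
finger_gap: 0.017
grip_force: 39.6
```

```bash
python3 -c "
from h import *
feel()"
```

```text
F [-2.39 -6.68  5.2 ] tcp [ 0.5091 -0.383   0.0697] 10.93
```

Request:
step_arm([
  [[0,-0.5,0],[0,0,0],14],
  [[0,-1,0],[0,0,0],14],
  [[0,-1.5,0],[0,0,0],14],
  [[0,-2,0],[0,0,0],14],
])

```text
clock: 11.27
tcp_pos: [0.5091, -0.3811, 0.0697]
orientation: [0.004, 1.0, -0.013, 0.001]
wrist_force: [-2.2, -6.7, 5.1]
finger_gap: 0.0164
grip_force: 39.6
```

```bash
python3 -c "
from h import *
feel()"
```

```text
F [-2.5  -6.7   5.46] tcp [ 0.5091 -0.381   0.0697] 11.52
```

Request:
step_arm([
  [[0,-0.5,0],[0,0,0],14],
  [[0,-1,0],[0,0,0],14],
  [[0,-1.5,0],[0,0,0],14],
])

```text
clock: 11.77
tcp_pos: [0.5091, -0.3796, 0.0697]
orientation: [0.004, 1.0, -0.013, 0.001]
wrist_force: [-2.1, -5.8, 5.1]
finger_gap: 0.0166
grip_force: 39.6
```

Request:
step_arm([
  [[0,-0.5,0],[0,0,0],14],
  [[0,-1,0],[0,0,0],14],
  [[0,-1.5,0],[0,0,0],14],
])

```text
clock: 12.02
tcp_pos: [0.5092, -0.3781, 0.0696]
orientation: [0.004, 1.0, -0.013, 0.001]
wrist_force: [-2.9, -7.9, 6.2]
finger_gap: 0.0169
grip_force: 39.6
```

```bash
python3 -c "
from h import *
feel()"
```

```text
F [-2.61 -6.72  5.92] tcp [ 0.5092 -0.378   0.0697] 12.27
```

Request:
step_arm([
  [[0,-0.5,0],[0,0,0],14],
  [[0,-1,0],[0,0,0],14],
])

```text
clock: 12.43
tcp_pos: [0.5092, -0.3772, 0.0696]
orientation: [0.004, 1.0, -0.013, 0.001]
wrist_force: [-2.0, -7.1, 5.1]
finger_gap: 0.0167
grip_force: 39.6
```

Request:
step_arm([
  [[0,-0.5,0],[0,0,0],14],
  [[0,-1,0],[0,0,0],14],
])

```text
clock: 12.6
tcp_pos: [0.5092, -0.3761, 0.0697]
orientation: [0.004, 1.0, -0.013, 0.001]
wrist_force: [-2.1, -7.5, 5.4]
finger_gap: 0.0167
grip_force: 39.6
```

```bash
python3 -c "
from h import *
feel()"
```

```text
F [-2.79 -6.75  5.28] tcp [ 0.5092 -0.376   0.0697] 12.85
```

Request:
step_arm([
  [[0,-0.5,0],[0,0,0],14],
  [[0,-1,0],[0,0,0],14],
])

```text
clock: 13.02
tcp_pos: [0.5092, -0.3751, 0.0697]
orientation: [0.004, 1.0, -0.013, 0.001]
wrist_force: [-2.9, -6.2, 5.2]
finger_gap: 0.0168
grip_force: 39.6
```

Request:
step_arm([
  [[0,-0.5,0],[0,0,0],14],
  [[0,-1,0],[0,0,0],14],
])

```text
clock: 13.18
tcp_pos: [0.5092, -0.3741, 0.0696]
orientation: [0.004, 1.0, -0.013, 0.001]
wrist_force: [-3.6, -7.0, 5.7]
finger_gap: 0.0166
grip_force: 39.6
```

```bash
python3 -c "
from h import *
feel()"
```

```text
F [-2.93 -6.74  5.73] tcp [ 0.5093 -0.374   0.0696] 13.43
```

Request:
step_arm([
  [[0,-0.5,0],[0,0,0],14],
  [[0,-1,0],[0,0,0],14],
])

```text
clock: 13.6
tcp_pos: [0.5093, -0.3731, 0.0696]
orientation: [0.004, 1.0, -0.013, 0.001]
wrist_force: [-2.8, -6.9, 5.5]
finger_gap: 0.0166
grip_force: 39.6
```

Request:
step_arm([
  [[0,-0.5,0],[0,0,0],14],
  [[0,-1,0],[0,0,0],14],
])

```text
clock: 13.77
tcp_pos: [0.5093, -0.3721, 0.0697]
orientation: [0.004, 1.0, -0.013, 0.001]
wrist_force: [-3.3, -7.1, 6.3]
finger_gap: 0.0169
grip_force: 39.6
```

```bash
python3 -c "
from h import *
feel()"
```

```text
F [-3.04 -6.64  5.61] tcp [ 0.5093 -0.372   0.0696] 14.02
```

Request:
step_arm([
  [[0,-0.5,0],[0,0,0],14],
  [[0,-1,0],[0,0,0],14],
])

```text
clock: 14.18
tcp_pos: [0.5093, -0.3711, 0.0696]
orientation: [0.004, 1.0, -0.013, 0.001]
wrist_force: [-2.5, -7.0, 6.6]
finger_gap: 0.0169
grip_force: 39.6
```

Request:
step_arm([
  [[0,-0.5,0],[0,0,0],14],
  [[0,-1,0],[0,0,0],14],
])

```text
clock: 14.35
tcp_pos: [0.5093, -0.3701, 0.0696]
orientation: [0.004, 1.0, -0.013, 0.001]
wrist_force: [-1.7, -6.4, 6.0]
finger_gap: 0.0168
grip_force: 39.6
```

```bash
python3 -c "
from h import *
feel()"
```

```text
F [-2.99 -6.62  5.5 ] tcp [ 0.5093 -0.37    0.0696] 14.6
```

Request:
step_arm([
  [[0,-0.5,0],[0,0,0],14],
  [[0,-1,0],[0,0,0],14],
])

```text
clock: 14.77
tcp_pos: [0.5093, -0.3691, 0.0696]
orientation: [0.004, 1.0, -0.013, 0.001]
wrist_force: [-3.7, -6.6, 5.7]
finger_gap: 0.0169
grip_force: 39.6
```

Request:
step_arm([
  [[0,-0.5,0],[0,0,0],14],
  [[0,-1,0],[0,0,0],14],
])

```text
clock: 14.93
tcp_pos: [0.5094, -0.3681, 0.0697]
orientation: [0.004, 1.0, -0.013, 0.001]
wrist_force: [-3.2, -6.6, 5.6]
finger_gap: 0.0164
grip_force: 39.6
```

```bash
python3 -c "
from h import *
feel()"
```

```text
F [-3.01 -6.82  5.34] tcp [ 0.5094 -0.368   0.0696] 15.18
```

Request:
step_arm([
  [[0,-0.5,0],[0,0,0],14],
  [[0,-1,0],[0,0,0],14],
])

```text
clock: 15.35
tcp_pos: [0.5094, -0.3676, 0.0697]
orientation: [0.005, 1.0, -0.013, 0.001]
wrist_force: [-2.3, -8.7, 4.6]
finger_gap: 0.0165
grip_force: 39.7
```

Request:
step_arm([
  [[0,-0.5,0],[0,0,0],14],
  [[0,-1,0],[0,0,0],14],
])

```text
clock: 15.52
tcp_pos: [0.5094, -0.3668, 0.0697]
orientation: [0.005, 1.0, -0.013, 0.001]
wrist_force: [-2.7, -9.3, 4.1]
finger_gap: 0.017
grip_force: 39.7
```

```bash
python3 -c "
from h import *
feel()"
```

```text
F [-3.02 -8.45  5.08] tcp [ 0.5094 -0.3667  0.0697] 15.77
```

Request:
step_arm([
  [[0,-0.5,0],[0,0,0],14],
  [[0,-1,0],[0,0,0],14],
  [[0,-1.4,0],[0,0,0],14],
])

```text
clock: 16.02
tcp_pos: [0.5094, -0.3656, 0.0697]
orientation: [0.005, 1.0, -0.013, 0.001]
wrist_force: [-2.8, -10.0, 4.9]
finger_gap: 0.0167
grip_force: 39.7
```

```bash
python3 -c "
from h import *
feel()"
```

```text
F [-2.87 -9.83  4.84] tcp [ 0.5094 -0.3656  0.0697] 16.27
```

Request:
step_arm([
  [[0,1,0],[0,0,0],14],
  [[0,2,0],[0,0,0],14],
  [[0,2.4,0],[0,0,0],14],
  [[0,2.4,0],[0,0,0],14],
])

```text
clock: 16.6
tcp_pos: [0.5094, -0.3656, 0.0696]
orientation: [0.003, 1.0, -0.013, 0.001]
wrist_force: [-2.8, -2.6, 7.8]
finger_gap: 0.0168
grip_force: 39.6
```

Request:
step_arm([
  [[0,0,0],[0,0,0],45],
  [[0,0,0],[0,0,0],45],
  [[0,0,0],[0,0,0],45],
  [[0,0,0],[0,0,0],45],
  [[0,0,0],[0,0,0],45],
  [[0,0,0],[0,0,0],45],
])

```text
clock: 17.1
tcp_pos: [0.5087, -0.3634, 0.067]
orientation: [0.001, 1.0, -0.012, -0.0]
wrist_force: [-0.5, -0.3, -0.3]
finger_gap: 0.0451
grip_force: 0.0
```

Request:
step_arm([
  [[0,0,-30],[0,0,0],50],
  [[0,0,-60],[0,0,0],50],
  [[0,0,-90],[0,0,0],50],
  [[0,0,-90],[0,0,0],50],
  [[0,0,-90],[0,0,0],50],
])

```text
clock: 17.52
tcp_pos: [0.51, -0.3645, 0.1597]
orientation: [0.002, 1.0, -0.012, 0.002]
wrist_force: [0.7, -0.2, -0.4]
finger_gap: 0.0499
grip_force: 0.0
```

```bash
python3 -c "
from h import *
plan((.601,-.292,.15),88.6)"
```

```text
shift mm [ 89.2 -74.7   9.7] rot [ 7.0000e-03  7.0000e-04 -1.5704e+00] tcp [ 0.51   -0.3645  0.1597] F [ 0.66 -0.17 -0.37] t 17.52
```

Request:
step_arm([
  [[40,-35,0],[0,0,-0.12],50],
  [[70,-60,0],[0,0,-0.24],50],
  [[90,-75,0],[0,0,-0.36],50],
  [[90,-75,0],[0,0,-0.48],50],
  [[90,-75,0],[0,0,-0.6],50],
  [[90,-75,0],[0,0,-0.72],50],
  [[90,-75,0],[0,0,-0.84],50],
  [[90,-75,0],[0,0,-0.9],50],
])

```text
clock: 18.18
tcp_pos: [0.5999, -0.2899, 0.1551]
orientation: [-0.001, 0.904, 0.427, -0.001]
wrist_force: [-0.1, -0.1, -0.0]
finger_gap: 0.0502
grip_force: 0.0
```

Request:
step_arm([
  [[0,0,0],[0,0,-0.12],50],
  [[0,0,0],[0,0,-0.24],50],
  [[0,0,0],[0,0,-0.36],50],
  [[0,0,0],[0,0,-0.48],50],
  [[0,0,0],[0,0,-0.6],50],
  [[0,0,0],[0,0,-0.67],50],
  [[0,0,0],[0,0,-0.67],50],
  [[0,0,0],[0,0,-0.67],50],
])

```text
clock: 18.85
tcp_pos: [0.5999, -0.2902, 0.1557]
orientation: [-0.0, 0.717, 0.697, -0.001]
wrist_force: [0.2, 0.0, 0.6]
finger_gap: 0.05
grip_force: 0.0
```

Run:
```python
from h import *
plan((.601,-.292,.065),88.6)
p=imaging.camera_params("wrist");im=imaging.read_camera("wrist")
cv2.imwrite("pics/w4.png",im[:,:,::-1])
print(proj("wrist",[.601,-.292,.101],p))
```

```text
shift mm [-1.7  1.3 90.7] rot [-0.0017  0.0005 -0.0027] tcp [ 0.5999 -0.2902  0.1557] F [0.2  0.03 0.62] t 18.85
[[257.06998553 210.24155597]]
```

View pics/w4.png

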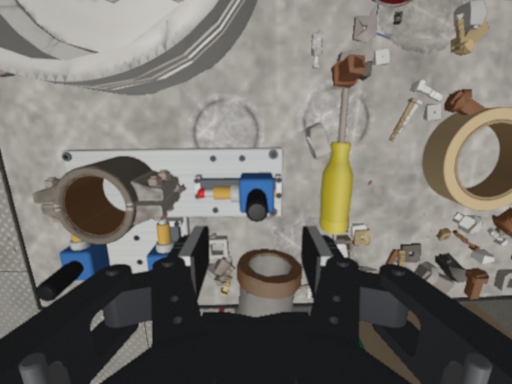

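Knob 3 is at about (257,212), where predicted. The cylinder and screwdriver are clear of the fingers.

Request:
step_arm([
  [[-1.5,1,30],[0,0,0],50],
  [[-1.5,1,60],[0,0,0],50],
  [[-1.5,1,84],[0,0,0],50],
  [[-1.5,1,89],[0,0,0],50],
  [[-1.5,1,89],[0,0,0],50],
  [[-1.5,1,89],[0,0,0],50],
])

```text
clock: 19.4
tcp_pos: [0.6017, -0.2925, 0.0688]
orientation: [0.001, 0.716, 0.698, -0.0]
wrist_force: [0.3, 0.1, -0.4]
finger_gap: 0.05
grip_force: 0.0
```

Request:
step_arm([
  [[0,0,0],[0,0,0],14],
  [[0,0,0],[0,0,0],14],
  [[0,0,0],[0,0,0],14],
  [[0,0,0],[0,0,0],14],
  [[0,0,0],[0,0,0],14],
  [[0,0,0],[0,0,0],14],
  [[0,0,0],[0,0,0],14],
  [[0,0,0],[0,0,0],14],
], grip_force=40)

```text
clock: 20.07
tcp_pos: [0.6021, -0.293, 0.0703]
orientation: [0.002, 0.716, 0.698, -0.001]
wrist_force: [-2.4, 0.1, 5.7]
finger_gap: 0.0169
grip_force: 39.4
```

Request:
step_arm([
  [[0,-1,0],[0,0,0],14],
  [[0,-2,0],[0,0,0],14],
  [[0,-3,0],[0,0,0],14],
  [[0,-4,0],[0,0,0],14],
  [[0,-5,0],[0,0,0],14],
  [[0,-6,0],[0,0,0],14],
  [[0,-7,0],[0,0,0],14],
  [[0,-8,0],[0,0,0],14],
])

```text
clock: 20.73
tcp_pos: [0.597, -0.293, 0.0703]
orientation: [0.004, 0.716, 0.698, 0.001]
wrist_force: [6.6, 0.3, 5.0]
finger_gap: 0.0165
grip_force: 39.6
```

Request:
step_arm([
  [[0,-0.5,0],[0,0,0],14],
  [[0,-1,0],[0,0,0],14],
  [[0,-1.5,0],[0,0,0],14],
  [[0,-2,0],[0,0,0],14],
])

```text
clock: 21.07
tcp_pos: [0.595, -0.2929, 0.0704]
orientation: [0.004, 0.716, 0.699, 0.001]
wrist_force: [6.0, 1.1, 4.6]
finger_gap: 0.0168
grip_force: 39.6
```

Request:
step_arm([
  [[0,-0.5,0],[0,0,0],14],
  [[0,-1,0],[0,0,0],14],
  [[0,-1.5,0],[0,0,0],14],
  [[0,-2,0],[0,0,0],14],
])

```text
clock: 21.4
tcp_pos: [0.593, -0.2929, 0.0704]
orientation: [0.004, 0.716, 0.699, 0.001]
wrist_force: [7.2, 0.4, 4.1]
finger_gap: 0.0168
grip_force: 39.6
```

```bash
python3 -c "
from h import *
feel()"
```

```text
F [7.11 0.26 4.59] tcp [ 0.5929 -0.2929  0.0704] 21.65
```

Request:
step_arm([
  [[0,-0.5,0],[0,0,0],14],
  [[0,-1,0],[0,0,0],14],
  [[0,-1.5,0],[0,0,0],14],
  [[0,-2,0],[0,0,0],14],
])

```text
clock: 21.98
tcp_pos: [0.591, -0.2929, 0.0703]
orientation: [0.004, 0.716, 0.698, 0.001]
wrist_force: [7.2, 0.2, 4.0]
finger_gap: 0.0165
grip_force: 39.6
```

```bash
python3 -c "
from h import *
feel()"
```

```text
F [6.64 0.08 4.78] tcp [ 0.5909 -0.2929  0.0704] 22.23
```

Request:
step_arm([
  [[0,-0.5,0],[0,0,0],14],
  [[0,-1,0],[0,0,0],14],
  [[0,-1.5,0],[0,0,0],14],
  [[0,-2,0],[0,0,0],14],
])

```text
clock: 22.57
tcp_pos: [0.589, -0.2929, 0.0703]
orientation: [0.004, 0.716, 0.698, 0.001]
wrist_force: [6.7, 0.7, 4.4]
finger_gap: 0.0168
grip_force: 39.6
```

```bash
python3 -c "
from h import *
feel(3)"
```

```text
F [7.   0.22 4.6 ] tcp [ 0.5889 -0.2928  0.0703] 22.72
```

Request:
step_arm([
  [[0,-0.5,0],[0,0,0],14],
  [[0,-1,0],[0,0,0],14],
])

```text
clock: 22.88
tcp_pos: [0.588, -0.2929, 0.0704]
orientation: [0.004, 0.716, 0.698, 0.001]
wrist_force: [6.8, -0.2, 4.4]
finger_gap: 0.0164
grip_force: 39.6
```

```bash
python3 -c "
from h import *
feel(3)"
```

```text
F [6.79 0.41 4.58] tcp [ 0.5879 -0.2928  0.0704] 23.03
```

Request:
step_arm([
  [[0,-0.5,0],[0,0,0],14],
  [[0,-1,0],[0,0,0],14],
])

```text
clock: 23.2
tcp_pos: [0.587, -0.2928, 0.0704]
orientation: [0.004, 0.716, 0.698, 0.001]
wrist_force: [6.2, -0.2, 4.6]
finger_gap: 0.0168
grip_force: 39.6
```

Request:
step_arm([
  [[0,-0.5,0],[0,0,0],14],
  [[0,-1,0],[0,0,0],14],
])

```text
clock: 23.37
tcp_pos: [0.586, -0.2928, 0.0704]
orientation: [0.004, 0.716, 0.698, 0.001]
wrist_force: [6.3, -0.2, 3.7]
finger_gap: 0.0169
grip_force: 39.6
```

```bash
python3 -c "
from h import *
feel(4)"
```

```text
F [6.56 0.39 4.37] tcp [ 0.5859 -0.2928  0.0704] 23.57
```

Request:
step_arm([
  [[0,-0.5,0],[0,0,0],14],
  [[0,-1,0],[0,0,0],14],
])

```text
clock: 23.73
tcp_pos: [0.585, -0.2928, 0.0704]
orientation: [0.004, 0.716, 0.698, 0.001]
wrist_force: [6.3, 0.6, 4.7]
finger_gap: 0.0168
grip_force: 39.6
```

Request:
step_arm([
  [[0,-0.5,0],[0,0,0],14],
  [[0,-1,0],[0,0,0],14],
])

```text
clock: 23.9
tcp_pos: [0.584, -0.2927, 0.0704]
orientation: [0.004, 0.716, 0.698, 0.001]
wrist_force: [7.2, -0.4, 4.8]
finger_gap: 0.0165
grip_force: 39.6
```

```bash
python3 -c "
from h import *
feel(4)"
```

```text
F [ 6.39 -0.09  4.43] tcp [ 0.5839 -0.2928  0.0704] 24.1
```

Request:
step_arm([
  [[0,-0.5,0],[0,0,0],14],
  [[0,-1,0],[0,0,0],14],
])

```text
clock: 24.27
tcp_pos: [0.583, -0.2927, 0.0703]
orientation: [0.004, 0.716, 0.698, 0.001]
wrist_force: [7.1, 0.8, 4.9]
finger_gap: 0.0168
grip_force: 39.6
```

Request:
step_arm([
  [[0,-0.5,0],[0,0,0],14],
  [[0,-1,0],[0,0,0],14],
])

```text
clock: 24.43
tcp_pos: [0.582, -0.2927, 0.0703]
orientation: [0.004, 0.716, 0.698, 0.001]
wrist_force: [6.8, 0.3, 3.7]
finger_gap: 0.0166
grip_force: 39.6
```

```bash
python3 -c "
from h import *
feel(4)"
```

```text
F [6.7  0.19 4.63] tcp [ 0.5819 -0.2928  0.0704] 24.63
```

Request:
step_arm([
  [[0,-0.5,0],[0,0,0],14],
  [[0,-1,0],[0,0,0],14],
])

```text
clock: 24.8
tcp_pos: [0.581, -0.2927, 0.0704]
orientation: [0.004, 0.716, 0.698, 0.001]
wrist_force: [6.7, 0.0, 3.8]
finger_gap: 0.0166
grip_force: 39.6
```

Request:
step_arm([
  [[0,-0.5,0],[0,0,0],14],
  [[0,-1,0],[0,0,0],14],
])

```text
clock: 24.97
tcp_pos: [0.58, -0.2927, 0.0703]
orientation: [0.004, 0.716, 0.698, 0.001]
wrist_force: [7.0, 0.2, 3.9]
finger_gap: 0.0164
grip_force: 39.6
```

```bash
python3 -c "
from h import *
feel(4)"
```

```text
F [6.83 0.29 4.35] tcp [ 0.5799 -0.2927  0.0703] 25.17
```

Request:
step_arm([
  [[0,-0.5,0],[0,0,0],14],
  [[0,-1,0],[0,0,0],14],
])

```text
clock: 25.33
tcp_pos: [0.579, -0.2927, 0.0704]
orientation: [0.004, 0.716, 0.699, 0.001]
wrist_force: [6.6, 0.3, 4.3]
finger_gap: 0.0165
grip_force: 39.6
```

Request:
step_arm([
  [[0,-0.5,0],[0,0,0],14],
  [[0,-1,0],[0,0,0],14],
])

```text
clock: 25.5
tcp_pos: [0.578, -0.2926, 0.0704]
orientation: [0.004, 0.716, 0.698, 0.001]
wrist_force: [7.3, 0.3, 5.0]
finger_gap: 0.0165
grip_force: 39.6
```

```bash
python3 -c "
from h import *
feel(4)"
```

```text
F [6.64 0.31 4.41] tcp [ 0.578  -0.2926  0.0704] 25.7
```

Request:
step_arm([
  [[0,-0.5,0],[0,0,0],14],
  [[0,-1,0],[0,0,0],14],
])

```text
clock: 25.87
tcp_pos: [0.577, -0.2926, 0.0703]
orientation: [0.004, 0.716, 0.698, 0.001]
wrist_force: [7.3, 0.8, 4.4]
finger_gap: 0.0166
grip_force: 39.6
```

Request:
step_arm([
  [[0,-0.5,0],[0,0,0],14],
  [[0,-1,0],[0,0,0],14],
])

```text
clock: 26.03
tcp_pos: [0.5761, -0.2926, 0.0704]
orientation: [0.004, 0.716, 0.698, 0.001]
wrist_force: [8.4, 1.0, 4.4]
finger_gap: 0.0162
grip_force: 39.6
```

```bash
python3 -c "
from h import *
feel(4)"
```

```text
F [7.22 0.22 4.32] tcp [ 0.5761 -0.2926  0.0703] 26.23
```

Request:
step_arm([
  [[0,-0.5,0],[0,0,0],14],
  [[0,-1,0],[0,0,0],14],
])

```text
clock: 26.4
tcp_pos: [0.5755, -0.2926, 0.0704]
orientation: [0.005, 0.716, 0.699, 0.002]
wrist_force: [8.9, -0.1, 3.4]
finger_gap: 0.017
grip_force: 39.6
```

```bash
python3 -c "
from h import *
feel(5)"
```

```text
F [8.15 0.3  3.61] tcp [ 0.5755 -0.2926  0.0703] 26.65
```

Request:
step_arm([
  [[0,-0.5,0],[0,0,0],14],
  [[0,-1,0],[0,0,0],14],
  [[0,-1.5,0],[0,0,0],14],
  [[0,-2,0],[0,0,0],14],
])

```text
clock: 26.98
tcp_pos: [0.5739, -0.2926, 0.0704]
orientation: [0.005, 0.716, 0.699, 0.002]
wrist_force: [10.5, -0.3, 2.5]
finger_gap: 0.0166
grip_force: 39.6
```

```bash
python3 -c "
from h import *
feel(5)"
```

```text
F [9.47 0.14 3.12] tcp [ 0.5738 -0.2926  0.0704] 27.23
```

Request:
step_arm([
  [[0,1,0],[0,0,0],14],
  [[0,2,0],[0,0,0],14],
  [[0,2.2,0],[0,0,0],14],
  [[0,2.2,0],[0,0,0],14],
])

```text
clock: 27.57
tcp_pos: [0.5739, -0.2926, 0.0703]
orientation: [0.003, 0.716, 0.698, 0.0]
wrist_force: [2.2, 0.9, 7.7]
finger_gap: 0.0165
grip_force: 39.7
```

Request:
step_arm([
  [[0,0,0],[0,0,0],45],
  [[0,0,0],[0,0,0],45],
  [[0,0,0],[0,0,0],45],
  [[0,0,0],[0,0,0],45],
  [[0,0,0],[0,0,0],45],
  [[0,0,0],[0,0,0],45],
])

```text
clock: 28.07
tcp_pos: [0.5714, -0.2915, 0.0678]
orientation: [0.0, 0.716, 0.698, -0.001]
wrist_force: [0.3, -0.8, -0.4]
finger_gap: 0.0451
grip_force: 0.0
```

Request:
step_arm([
  [[0,0,-30],[0,0,0],50],
  [[0,0,-60],[0,0,0],50],
  [[0,0,-90],[0,0,0],50],
  [[0,0,-120],[0,0,0],50],
  [[0,0,-120],[0,0,0],50],
  [[0,0,-120],[0,0,0],50],
])

```text
clock: 28.57
tcp_pos: [0.573, -0.2923, 0.1908]
orientation: [0.003, 0.716, 0.698, -0.0]
wrist_force: [0.3, -0.3, -0.1]
finger_gap: 0.05
grip_force: 0.0
```

Request:
step_arm([
  [[60,0,0],[0,0,0],50],
  [[60,-80,0],[0,0,0],50],
  [[60,-120,0],[0,0,0],50],
  [[60,-120,0],[0,0,0],50],
  [[60,-120,0],[0,0,0],50],
  [[60,-120,0],[0,0,0],50],
])

```text
clock: 29.07
tcp_pos: [0.4505, -0.227, 0.1867]
orientation: [-0.001, 0.716, 0.698, -0.001]
wrist_force: [0.2, -0.4, 0.6]
finger_gap: 0.0497
grip_force: 0.0
```

Run:
```python
from h import *
b0=cv2.imread("pics/side0.png");b=imaging.read_camera("side")[:,:,::-1]
w=imaging.read_camera("wrist")[:,:,::-1]
f=lambda i:cv2.resize(i[180:290,145:295],None,fx=2.6,fy=2.6,interpolation=cv2.INTER_CUBIC)
B=np.hstack([f(b0),f(b)]);W=cv2.resize(w,(390,292));W=np.hstack([W,np.zeros((292,390,3),np.uint8)])
cv2.imwrite("pics/fin.png",np.vstack([B,W]))
plan((.5,-.2,.19),88.6)
```

```text
shift mm [29.9 45.6 -2.3] rot [ 0.0008  0.0019 -0.0009] tcp [ 0.4537 -0.2288  0.1877] F [0.8  0.25 0.3 ] t 29.17
```

View pics/fin.png

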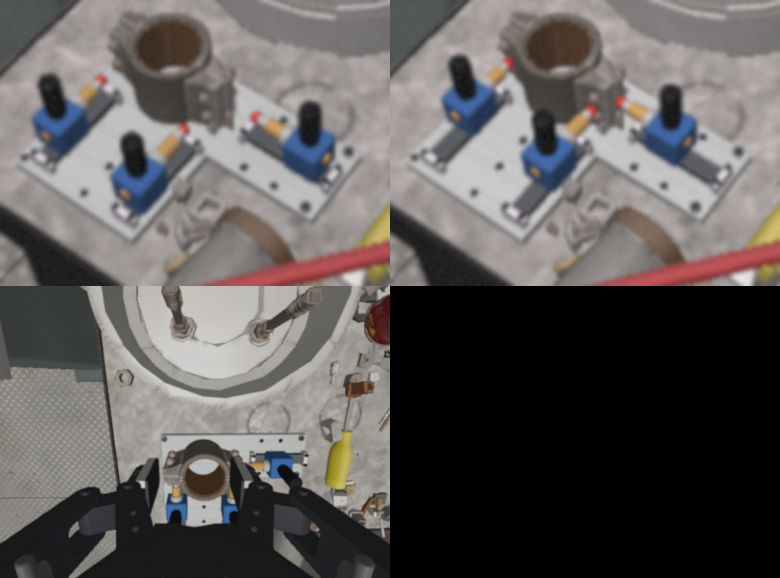

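The picture shows all three red tips touching the ears and the clamp unmoved between the before and after views. The gripper is well above everything, so I'm handing in.

```bash
python3 -c "
from workcell import env
print(env.hand_in())"
```

```text
the job is handed in; nothing more can be done
None
```

I handed the job in at about 29 s, with all three gauge tips on the clamp and pressed in an estimated 2.0 to 2.3 mm (about 3 N each, by feel). The clamp looked unmoved in the last picture and the robot was clear of everything, but the hand-in returned no pass or fail result.

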